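# Open the push-to-open supply cupboard

### The arm

A 6-joint arm with a two-finger parallel gripper is mounted at the origin on the work surface. World frame = base frame: x ahead of the robot, y to its left, z up, the work surface at z = 0. Lengths are in m, angles in rad, forces in N, time in s.
With the tool pointing down it reaches from about 0.4 to 0.825 m from the base axis. Payload 7 kg.
Tool frame: the origin (TCP) lies at the very end of the fingers, on their centre line; the grasp point (between the pads) lies pinch_z behind it (pinch_z is the distance from the TCP to the grasp point, in m); y points along the fingers, x is the direction in which the jaws open and shut, and the axes are right-handed (so a half turn about y gives the same grasp; the last joint's range is limited). The gripper opens to 85 mm and grips with 20 to 120 N. Pads are 22 mm wide; open, the fingers measure 114 mm over their backs; the gripper's body (76 mm by 85 mm) begins 54 mm behind the grasp point. The pads swing forward as they close: fully open they stand 13 mm farther back than shut.
Start: joints at [1.525, 0.359, 0.012, 0, -1.224, -0.288], TCP at [0.221, 0.638, 0.231] pointing down, gripper open.
Joint ranges: [-3.07, 3.07], [-1.43, 2.12], [-1.02, 1.25], [-3.03, 1.67], [-3.05, -0], [-3.03, 3.03]. Speed limits (rad/s): [2.39, 2.39, 3.01, 3.14, 3.14, 3.14].

### API

Orientations are given as [roll, pitch, yaw] about the fixed x, y, z axes, in that order (R = Rz(yaw) Ry(pitch) Rx(roll)).
In Python, from plant import * gives the robot as it stands. The module is installed in compiled form; this text tells all that it offers.
- The arm moves only by the tool send_rows, never from a script. Its argument "commands" is a list that holds one entry, the list of rows, each a list of 4 numbers: the shift along the tool's x, y, z in cm, then the turn about the tool's y in degrees. In form: [[[dx, dy, dz, yaw], ...]]. A call has 1 to 20 rows; each row shifts and turns the pose as measured when the row begins, along the tool's axes as they then stand; what a row does not reach is not made up. A row lasts 1/12 s, in which the tool goes at most 41.7 mm and 7.16 degrees, less where a joint would pass 70% of its speed; a pose out of reach is approached as far as the arm can. A call with a gripper value outside its range is refused whole. "grip" is the opening, from -1 (shut) to 1 (fully open), so that 0 is half open, set as the call begins (left out, the last holds). The fingers move at their own pace and stop on an object; "squeeze" is the grip in N (left out, the last holds). Time passes only in rows, so rows that do not move let the fingers close. It gives the time, the measured TCP pose, the force and the opening at its end, in the units of the state.
- get_obs(): the state, without advancing time (a new reading comes with each control period).
- grab_frame(name): name is "scene" or "top" or "wrist"; returns (picture, depth): 420x560x3 uint8, red, green, blue; 420x560 float32, m along the optical axis (not along the pixel's ray), 0 where there is no reading.
- camera_params(name): a dict with "mtx" (3x3 intrinsics, pixels), "D" ([k1, k2, p1, p2, k3] as OpenCV has them; the pictures are not rectified), "eye" and "attitude" of the camera in the world. Camera axes: x right, y down, z forward; pixel columns grow to the right and rows downward; lengths in m; the calibration is good to about 2 mm. A picture is of the moment at which its call begins: read the wrist's pose just before it. camera_params takes no time and is no camera call; for the wrist camera it gives the pose at the moment of the call.
- sign_off(): hands the job in, once; it reports no verdict.
The state is a dict: "clock": time; "q": joint angles; "joint_velocities": joint speeds; "tau": joint torques, N m; "tool_pos": TCP position; "ee_rot": TCP orientation; "ft_force": force on the tool from outside, world axes, zero at the start; "moment": the same for the moment, N m; "grip_width": finger opening in m.
Only numpy, scipy, OpenCV 4.12 (cv2) and the standard library are available. Lean on these libraries where they do the work, as an engineer would, in place of code of your own. Each camera call takes 0.05 s, during which the arm holds its last target. There are 200 camera calls.

### The job

Press the door of the taller of the two handleless cupboards at its free edge so that its push-to-open catch lets go and the door springs ajar, then reach behind the edge and push the door wide open, about square to the cupboard's front. Press and push without ramming the cupboard, keep the lower cupboard shut, and leave everything else standing where it is.

Things in the scene. Friction and masses are not known exactly. Their poses are not given: they have to be found in the camera images.
- tall_cabinet: the taller white handleless cupboard: 200 deep (x), 220 wide (y), 260 high, fixed, with a plain wooden door facing the robot. Origin: centre of its underside; x points from front to back, y to its left as the robot sees it, z up. Carcass front at x = -100 mm, closed door's outer face at x = -128 (12 mm gap behind the door leaves room to press). Catch and spring sit inside, below 80 mm
- tall_door (a joint): tall cupboard's door, rad: 0 shut, positive opens towards the robot, stop 1.6. Pressing the free edge in some 6 mm (about 6 N, pressed slowly; hard stop at 10 mm, -0.055 rad) frees the catch; as the press is withdrawn a spring swings it ajar to about 0.45, its free edge some 85 mm out, within 1 s. Beyond that it turns with light friction (1 to 2 N at the edge) and stays where left
- tall_press (a point): point on the outer face of the tall cupboard's door, 30 mm in from the free edge and 30 mm below the door's top edge; moves with the door. Site x points through the door (into the cupboard when shut), y towards the hinge, z up
- tall_hinge (a point): on the vertical hinge axis of the tall cupboard's door, left edge (cupboard x = -112, y = +105 mm), at the door's inner face and top edge, 264 mm above the counter. Turns with the door: y points from the free edge to the hinge, x from outer to inner face. Door: 210 wide (free edge at -y, on the robot's right when shut), 16 thick, full height
- low_cabinet: the lower white cupboard, 180 high, otherwise like the tall one (same axes, size, door and catch); stands to the left or right of it, fixed. Has to stay shut
- low_door (a joint): door of the low cupboard, rad: 0 shut, positive opens towards the robot; same catch as the tall one's
- pump_bottle: white pump bottle, 56 mm diameter, 152 tall, standing in front of the low cupboard's door; loose. Origin: centre of its underside
- glove_carton: flat carton 100 x 200 x 60 lying on top of the low cupboard; loose. Origin: centre of its underside
- tube_rack: black rack 60 x 140 mm with capped tubes, 89 tall; loose. Origin: centre of its underside
- paper_roll: upright paper roll, 110 diameter, 100 tall; loose. Origin: centre of its underside
- sharps_tub: yellow tub 140 x 170, 154 tall; loose. Origin: centre of its underside
- steel_bowl: steel bowl, 120 diameter, 50 tall; loose. Origin: centre of its underside
- swab_jar: clear jar with steel cap, 72 diameter, 100 tall; loose. Origin: centre of its underside

How it is judged:
By the outcome, as a careful person would: the job done as asked, in the order asked, and still so for the second after the job is handed in, with the robot touching nothing.
It also fails if it takes over 51 s, if anything falls off the work surface, if the arm or the gripper's body presses on something with over 40 N, if the wrist force passes 120 N, or if a joint passes its speed limit or range.

## Working session

There is one attempt and no reset: what is moved stays moved. The work goes in short steps, Python scripts to look and compute and a tool call to move; the robot and the scene stay as the last step left them, time stands still between calls to the robot, and variables do not carry over. Pictures are saved under pics/ and viewed, about 8 in all and at most 12, crops included, and the job is handed in when it is done.

Besides the shell and the picture viewer there is one more tool, called after "Request:" as name(argument=value, ...) on one line, values as JSON. send_rows: Moves the arm, as the interface text tells. Its arguments: {"type":"object","properties":{"commands":{"type":"array"},"grip":{"type":"number"},"squeeze":{"type":"number"}},"required":["commands"]}

```bash
mkdir -p pics; cat > h.py <<'E'
from plant import *
import numpy as np, cv2
from scipy.spatial.transform import Rotation as R
def cam(n):
    p=camera_params(n); A=np.array(p["attitude"],float)
    return p,A
def show(n,f):
    im,d=grab_frame(n); cv2.imwrite(f,im[:,:,::-1]); np.save(f[:-4]+".npy",d); return im,d
E
python3 - <<'E'
from h import *
o=get_obs(); print(o)
for n in ("scene","top"):
    print(camera_params(n)); show(n,f"pics/{n}0.png")
a=cv2.imread("pics/scene0.png")
E
```

```text
{'clock': 0.0, 'q': array([ 1.52511353e+00,  3.59349451e-01,  1.10761701e-02, -3.27342147e-04,
       -1.22408226e+00, -2.88127162e-01]), 'joint_velocities': array([ 2.07119711e-03,  7.49728138e-05,  9.82614596e-05, -4.13256448e-04,
       -2.12118576e-04, -5.66040649e-04]), 'tau': array([ 7.15981460e-04, -5.83311439e+01,  2.93422508e+01,  6.93660825e+00,
       -5.93683653e-03, -2.09034334e-05]), 'tool_pos': array([0.22101904, 0.63729703, 0.23039952]), 'ee_rot': array([-1.57064827e+00, -1.58238440e-03, -1.90471788e+00]), 'ft_force': array([ 0.93392143,  0.46539208, -0.38271694]), 'moment': array([0.01980267, 0.01576464, 0.0228049 ]), 'grip_width': 0.08549496056874807}
{'mtx': array([[480.05405153,   0.        , 276.20567765],
       [  0.        , 480.05405153, 207.05019408],
       [  0.        ,   0.        ,   1.        ]]), 'D': array([-0.09211964,  0.        ,  0.        ,  0.        ,  0.        ]), 'eye': array([0.79431718, 0.40141777, 1.61187813]), 'attitude': array([-2.83064849, -0.00835317,  2.54865936])}
{'mtx': array([[542.77136769,   0.        , 278.08626453],
       [  0.        , 542.77136769, 202.92850654],
       [  0.        ,   0.        ,   1.        ]]), 'D': array([0.02676634, 0.        , 0.        , 0.        , 0.        ]), 'eye': array([0.37601676, 0.03197772, 1.9341699 ]), 'attitude': array([-3.05641017, -0.01425036, -1.59233021])}
```

View pics/scene0.png

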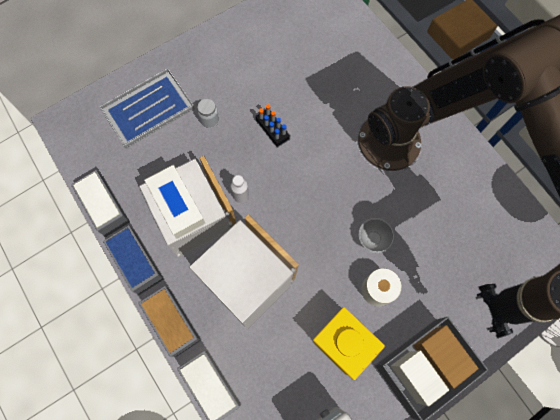

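View pics/top0.png

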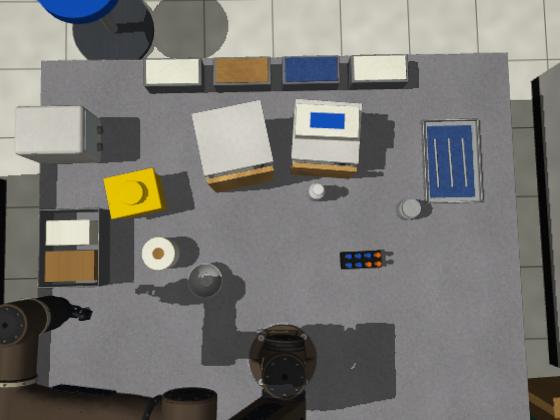

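Top view (up = +x, left = +y): the tall cupboard's top is around (232,140), with its door edge running from (208,187) to (272,172). The low cupboard is at (327,135), the bottle at (317,191), the roll at (158,253), the bowl at (205,280) and the tub at (134,193).

```bash
cat >> h.py <<'E'
def pts(n,d):
    p=camera_params(n); A=R.from_euler('xyz',p["attitude"])
    v,u=np.mgrid[0:420,0:560]; uv=np.stack([u,v],-1).reshape(-1,1,2).astype(float)
    r=cv2.undistortPoints(uv,p["mtx"],p["D"]).reshape(-1,2)
    X=np.c_[r,np.ones(len(r))]*d.reshape(-1,1)
    return (A.apply(X)+p["eye"]).reshape(420,560,3)
E
python3 - <<'E'
from h import *
for n in("scene","top"):
    im=cv2.imread(f"pics/{n}0.png"); d=np.load(f"pics/{n}0.npy"); P=pts(n,d); ok=d>0
    hsv=cv2.cvtColor(im,cv2.COLOR_BGR2HSV)
    print(n,"table z",np.median(P[...,2][ok]))
    reg=ok&(P[...,0]>.35)&(P[...,0]<1.1)
    def rect(m,name):
        m=cv2.morphologyEx(m.astype(np.uint8),cv2.MORPH_OPEN,np.ones((3,3)))
        c,l,s,_=cv2.connectedComponentsWithStats(m); 
        for k in range(1,c):
            if s[k,4]<60: continue
            q=P[l==k]; r=cv2.minAreaRect(q[:,:2].astype(np.float32))
            print(name,s[k,4],"c",np.round(r[0],3),"sz",np.round(r[1],3),"ang",round(r[2],1),"z",np.round(np.percentile(q[:,2],[5,50,95]),3), np.round(cv2.boxPoints(r),3).tolist())
    z=P[...,2]
    rect(reg&(z>.25)&(z<.275)&(P[...,1]>-.2)&(P[...,1]<.4),"tall")
    rect(reg&(z>.165)&(z<.195)&(P[...,1]>-.5)&(P[...,1]<.4),"low")
    rect(ok&(z>.03)&(z<.16)&(P[...,0]>0.1)&(P[...,0]<.8)&(abs(P[...,1])<.75),"obj")
    wood=(hsv[...,0]>8)&(hsv[...,0]<22)&(hsv[...,1]>100)&reg&(abs(P[...,1])<.4)&(z>.24)&(z<.28)
    rect(wood,"doortop")
E
```

```text
scene table z 0.00044692154319969646
tall 422 c [0.613 0.124] sz [0.018 0.209] ang 11.1 z [0.258 0.264 0.268] [[0.5839999914169312, 0.22499999403953552], [0.6240000128746033, 0.019999999552965164], [0.6420000195503235, 0.024000000208616257], [0.6019999980926514, 0.2280000001192093]]
tall 5331 c [0.73  0.145] sz [0.202 0.222] ang 11.0 z [0.256 0.261 0.265] [[0.6100000143051147, 0.23499999940395355], [0.6520000100135803, 0.017000000923871994], [0.8500000238418579, 0.0560000017285347], [0.8080000281333923, 0.27300000190734863]]
low 337 c [ 0.644 -0.146] sz [0.213 0.016] ang 84.6 z [0.174 0.184 0.189] [[0.6259999871253967, -0.25200000405311584], [0.6420000195503235, -0.2529999911785126], [0.6620000004768372, -0.04100000113248825], [0.6460000276565552, -0.039000000804662704]]
low 2159 c [ 0.764 -0.157] sz [0.224 0.201] ang 84.8 z [0.174 0.18  0.186] [[0.6539999842643738, -0.25999999046325684], [0.8529999852180481, -0.27799999713897705], [0.8740000128746033, -0.054999999701976776], [0.6740000247955322, -0.03700000047683716]]
obj 423 c [ 0.51  -0.443] sz [0.069 0.067] ang 47.3 z [0.04  0.09
[... 6098 characters left out ...]
 ang 0.8 z [0.031 0.04  0.093] [[0.3050000071525574, -0.21299999952316284], [0.3070000112056732, -0.3540000021457672], [0.367000013589859, -0.3529999852180481], [0.36500000953674316, -0.21299999952316284]]
obj 145 c [0.281 0.296] sz [0.048 0.114] ang 82.1 z [0.032 0.043 0.054] [[0.22100000083446503, 0.2800000011920929], [0.33399999141693115, 0.26499998569488525], [0.3409999907016754, 0.31200000643730164], [0.2280000001192093, 0.328000009059906]]
doortop 393 c [0.61  0.121] sz [0.017 0.208] ang 10.7 z [0.246 0.263 0.27 ] [[0.5820000171661377, 0.22200000286102295], [0.6209999918937683, 0.017000000923871994], [0.6380000114440918, 0.019999999552965164], [0.5989999771118164, 0.22499999403953552]]
```

```bash
python3 -c "
import plant;print([n for n in dir(plant) if n[0]!='_']); print(getattr(plant,'pinch_z',None))"
```

```text
['PlanningError', 'camera_params', 'get_obs', 'grab_frame', 'pinch_z', 'sign_off']
0.0187
```

Request:
send_rows(commands=[[[0, -1.5, 0, -6], [0, -1.5, 0, -6], [0, -1.5, 0, -6], [0, -1.5, 0, -6], [0, -1.5, 0, -6], [0, 0, 0, 0], [0, 0, 0, 0]]], grip=-1, squeeze=30)

```text
clock: 0.68
tool_pos: [0.2204, 0.6354, 0.3031]
ee_rot: [-1.576, -0.011, -1.358]
ft_force: [-0.5, -0.3, -0.8]
grip_width: 0.0006
```

Request:
send_rows(commands=[[[3.3, 0, 0.9, 1], [3.3, 0, 0.9, 0], [3.3, 0, 0.9, 0], [3.3, 0, 0.9, 0], [3.3, 0, 0.9, 0], [3.3, 0, 0.9, 0], [3.3, 0, 0.9, 0], [3.3, 0, 0.9, 0], [3.3, 0, 0.9, 0], [3.3, 0, 0.9, 0], [3.3, 0, 0.9, 0], [3.3, 0, 0.9, 0], [3.3, 0, 0.9, 0], [3.3, 0, 0.9, 0], [3.3, 0, 0.9, 0], [3.3, 0, 0.9, 0], [3.3, 0, 0.9, 0], [3.3, 0, 0.9, 0], [0, 0, 0, 0], [0, 0, 0, 0]]])

```text
clock: 2.35
tool_pos: [0.4853, 0.0465, 0.2921]
ee_rot: [-1.593, -0.028, -1.422]
ft_force: [-0.6, 0.7, 0.5]
grip_width: -0.0001
```

```bash
cat >> h.py <<'E'
C=np.array([.7295,.1445]); ang=np.deg2rad(10.8)
def cab(p):
    c,s=np.cos(ang),np.sin(ang); d=np.asarray(p)[:2]-C
    return np.array([c*d[0]+s*d[1],-s*d[0]+c*d[1],p[2]])*1000
def st():
    o=get_obs(); print("t %.2f cab mm"%o["clock"],np.round(cab(o["tool_pos"]),1),"zhead",round(90+np.rad2deg(o["ee_rot"][2])-10.8,1),"rp",np.round(np.rad2deg(o["ee_rot"][:2]),1),"F",np.round(o["ft_force"],1),"q",np.round(o["q"],2))
E
python3 -c "
from h import *
st()"
```

```text
t 2.35 cab mm [-258.2  -50.5  292.1] zhead -2.3 rp [-91.3  -1.6] F [-0.6  0.7  0.5] q [ 0.51  0.02 -0.28  0.02 -1.3   1.2 ]
```

Request:
send_rows(commands=[[[0.3, 0, 1, -1], [0.3, 0, 1, -1], [0.3, 0.5, 1, 0], [0.3, 1, 1, 0], [0.3, 1, 1, 0], [0.3, 1, 1, 0], [0.3, 1, 1, 0], [0.2, 1, 1, 0], [0.2, 1, 0.6, 0], [0, 1, 0, 0], [0, 0.5, 0, 0], [0, 0, 0, 0], [0, 0, 0, 0]]])

```text
clock: 3.43
tool_pos: [0.5744, 0.0357, 0.1932]
ee_rot: [-1.607, -0.027, -1.394]
ft_force: [0.1, -0.8, 0.2]
grip_width: -0.0001
```

```bash
python3 -c "
from h import *
st(); show('top','pics/t1.png'); show('wrist','pics/w1.png')
a=cv2.imread('pics/t1.png')[80:230,150:410]; b=cv2.imread('pics/w1.png')
a=cv2.resize(a,(728,420)); 
cv2.imwrite('pics/c1.png',cv2.resize(np.hstack([a,b]),(800,261)))"
```

```text
t 3.43 cab mm [-172.8  -77.8  193.2] zhead -0.7 rp [-92.1  -1.6] F [ 0.1 -0.8  0.2] q [ 0.41  0.24 -0.25  0.02 -1.12  1.32]
```

View pics/c1.png

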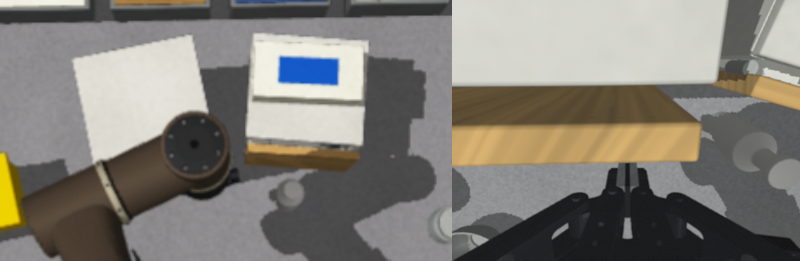

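Wrist view: the closed fingers at (627,180) are just in front of the door, about 30 mm in from the free edge at (700,140). I'll raise a little so the body clears the door top, then creep in.

Request:
send_rows(commands=[[[0, -1.2, 0, -0.7], [0, -1.0, 0.5, 0], [0, -0.2, 0.5, 0], [0, 0, 0.4, 0], [0, 0, 0.3, 0], [0, 0, 0.3, 0], [0, 0, 0.3, 0], [0, 0, 0, 0]]])

```text
clock: 4.2
tool_pos: [0.601, 0.0422, 0.2218]
ee_rot: [-1.599, -0.025, -1.382]
ft_force: [-0.3, 0.4, -0.2]
grip_width: 0.0001
```

```bash
python3 -c "
from h import *
st()"
```

```text
t 4.20 cab mm [-145.4  -76.4  221.8] zhead 0.0 rp [-91.6  -1.5] F [-0.3  0.4 -0.2] q [ 0.41  0.26 -0.16  0.02 -1.19  1.35]
```

Request:
send_rows(commands=[[[0, 0, 0.2, 0], [0, 0, 0.2, 0], [0, 0, 0.2, 0], [0, 0, 0.2, 0], [0, 0, 0.2, 0]]])

```text
clock: 4.62
tool_pos: [0.6065, 0.0425, 0.2195]
ee_rot: [-1.611, -0.026, -1.382]
ft_force: [-7.9, -0.4, 3.3]
grip_width: -0.0
```

Request:
send_rows(commands=[[[0, 0, 0.2, 0], [0, 0, 0.2, 0], [0, 0, 0.2, 0]]])

```text
clock: 4.87
tool_pos: [0.6076, 0.042, 0.2181]
ee_rot: [-1.622, -0.027, -1.383]
ft_force: [-6.9, -1.1, 3.1]
grip_width: 0.0001
```

Request:
send_rows(commands=[[[0, -0.1, 0.4, 0], [0, -0.1, 0.4, 0], [0, -0.1, 0.4, 0], [0, -0.1, 0.4, 0]]])

```text
clock: 5.2
tool_pos: [0.6121, 0.042, 0.2181]
ee_rot: [-1.647, -0.028, -1.384]
ft_force: [-21.1, -2.1, 9.9]
grip_width: -0.0002
```

Request:
send_rows(commands=[[[0, 0, -0.5, 0], [0, 0, -1.5, 0], [0, 0, -3, 0], [0, 0, -3, 0], [0, 0, -3, 0], [0, 0, -2, 0], [0, 0, 0, 0], [0, 0, 0, 0], [0, 0, 0, 0], [0, 0, 0, 0], [0, 0, 0, 0]]])

```text
clock: 6.12
tool_pos: [0.4808, 0.0173, 0.2266]
ee_rot: [-1.648, -0.028, -1.384]
ft_force: [-0.0, -0.4, 1.6]
grip_width: 0.0001
```

```bash
python3 -c "
from h import *
st(); show('wrist','pics/w2.png');show('top','pics/t2.png')
a=cv2.imread('pics/t2.png')[80:230,150:410]; b=cv2.imread('pics/w2.png')
a=cv2.resize(a,(728,420)); 
cv2.imwrite('pics/c2.png',cv2.resize(np.hstack([a,b]),(800,261)))"
```

```text
t 6.12 cab mm [-268.1  -78.3  226.6] zhead -0.1 rp [-94.4  -1.6] F [-0.  -0.4  1.6] q [ 0.45  0.09 -0.36  0.01 -1.21  1.3 ]
```

View pics/c2.png

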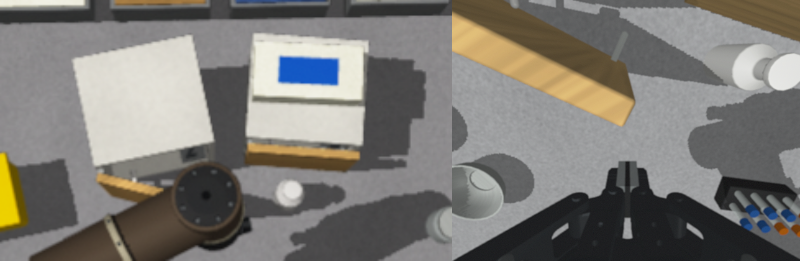

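The catch let go: both views show the door ajar, its free corner at about (630,110) in the wrist view. Now measure the angle.

```bash
cat >> h.py <<'E'
def door(n,f):
    im=cv2.imread(f); d=np.load(f[:-4]+".npy"); P=pts(n,d); h=cv2.cvtColor(im,cv2.COLOR_BGR2HSV)
    m=(d>0)&(h[...,0]>5)&(h[...,0]<25)&(h[...,1]>70)&(P[...,2]>.255)&(P[...,2]<.275)&(P[...,0]>.3)
    q=P[m]; c=np.array([cab(p) for p in q])
    if len(q)<20: print("few",len(q)); return
    r=cv2.minAreaRect(c[:,:2].astype(np.float32)); print(n,len(q),"box",np.round(cv2.boxPoints(r),0).tolist(),"ang",round(r[2],1),np.round(r[1]))
E
python3 -c "
from h import *
door('top','pics/t2.png')
n='wrist'; door('wrist','pics/w2.png')"
```

```text
top 180 box [[-179.0, 5.0], [-165.0, -2.0], [-113.0, 104.0], [-127.0, 111.0]] ang 63.9 [118.  16.]
wrist 18112 box [[-218.0, -76.0], [-203.0, -83.0], [-165.0, -4.0], [-179.0, 4.0]] ang 64.0 [88. 17.]
```

Request:
send_rows(commands=[[[0, -2, 0, 0], [0, -2.5, 0, 0], [0, -2.5, 0, 0], [0, -2, 0, 0], [0, 0, 2, 6.5], [0, 0, 0, 6.5], [0, 0, 0, 6.5], [0, 0, 0, 6.5], [0, 0, 0, 0], [0, 0, 0, 0]]])

```text
clock: 7.05
tool_pos: [0.5117, 0.0255, 0.3147]
ee_rot: [-1.634, -0.066, -1.855]
ft_force: [0.0, -0.3, -0.6]
grip_width: -0.0001
```

```bash
cat >> h.py <<'E'
def need(x,y,z):
    o=get_obs(); c=cab(o["tool_pos"]); c,s=np.cos(ang),np.sin(ang); d=np.array([x,y,z])-cab(o["tool_pos"])
    w=np.array([c*d[0]-s*d[1],s*d[0]+c*d[1],d[2]]); print("rows sum cm",np.round(R.from_euler('xyz',o["ee_rot"]).inv().apply(w)/10,2))
E
python3 -c "
from h import *
st(); need(-163,-66,300)"
```

```text
t 7.05 cab mm [-236.2  -76.1  314.7] zhead -27.1 rp [-93.6  -3.8] F [ 0.  -0.3 -0.6] q [ 0.44  0.1  -0.15  0.01 -1.42  0.84]
rows sum cm [-4.32  0.81  6.12]
```

Request:
send_rows(commands=[[[-0.9, 0, 1.2, 0], [-0.9, 0, 1.2, 0], [-0.9, 0, 1.2, 0], [-0.9, 0, 1.2, 0], [-0.8, 0, 1.2, 0], [0, 0, 0, 0], [0, 0, 0, 0]]])

```text
clock: 7.63
tool_pos: [0.5845, 0.0521, 0.306]
ee_rot: [-1.638, -0.066, -1.827]
ft_force: [-0.0, 0.3, -0.2]
grip_width: -0.0001
```

```bash
python3 -c "
from h import *
st(); need(-163,-66,216); show('wrist','pics/w3.png');show('scene','pics/s3.png');door('wrist','pics/w3.png')
a=cv2.imread('pics/s3.png')[140:350,150:430]; b=cv2.imread('pics/w3.png')
a=cv2.resize(a,(560,420)); 
cv2.imwrite('pics/c3.png',cv2.resize(np.hstack([a,b]),(800,300)))"
```

```text
t 7.63 cab mm [-159.7  -63.6  306. ] zhead -25.5 rp [-93.8  -3.8] F [-0.   0.3 -0.2] q [ 0.43  0.23 -0.01  0.01 -1.43  0.88]
rows sum cm [-0.24  9.    0.41]
wrist 7262 box [[-219.0, -75.0], [-203.0, -83.0], [-113.0, 99.0], [-129.0, 107.0]] ang 63.6 [203.  18.]
```

View pics/c3.png

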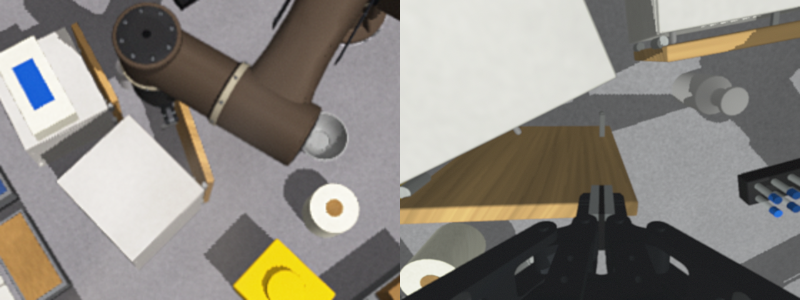

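The fingers hang about 31 mm behind the door's inner face and clear of the cabinet, so I'll lower them.

Request:
send_rows(commands=[[[0, 1, 0, 0], [0, 1.5, 0, 0], [0, 1.5, 0, 0], [0, 1.5, 0, 0], [0, 1.5, 0, 0], [0, 1.2, 0, 0], [0, 0.7, 0, 0], [0, 0, 0, 0], [0, 0, 0, 0]]])

```text
clock: 8.48
tool_pos: [0.5716, 0.0458, 0.2131]
ee_rot: [-1.635, -0.062, -1.823]
ft_force: [0.0, -0.0, 0.1]
grip_width: 0.0003
```

```bash
python3 -c "
from h import *
st()"
```

```text
t 8.48 cab mm [-173.6  -67.3  213.1] zhead -25.2 rp [-93.7  -3.5] F [ 0.  -0.   0.1] q [ 0.43  0.26 -0.18  0.01 -1.22  0.89]
```

Request:
send_rows(commands=[[[0, 0.05, -0.5, 0], [0, 0.05, -0.8, 3], [0, 0.05, -0.95, 3], [0, 0.05, -0.95, 3], [0, 0.05, -0.95, 3], [0, 0.05, -0.95, 3], [0, 0.05, -0.95, 3], [0, 0.05, -0.95, 3], [0, 0.05, -0.95, 3]]])

```text
clock: 9.23
tool_pos: [0.5, 0.08, 0.2195]
ee_rot: [-1.595, -0.072, -2.26]
ft_force: [0.2, -0.6, 0.0]
grip_width: 0.0004
```

```bash
python3 -c "
from h import *
st(); show('wrist','pics/w4.png'); door('wrist','pics/w4.png')"
```

```text
t 9.23 cab mm [-237.5  -20.3  219.5] zhead -50.3 rp [-91.4  -4.1] F [ 0.2 -0.6  0. ] q [ 0.55  0.13 -0.32  0.   -1.19  0.33]
wrist 2682 box [[-266.0, -20.0], [-241.0, -46.0], [-151.0, 39.0], [-175.0, 65.0]] ang 43.1 [124.  36.]
```

Request:
send_rows(commands=[[[0, 0.05, -1.0, 2.6], [0, 0.05, -0.95, 2.8], [0, 0.05, -0.95, 2.8], [0, 0.05, -0.95, 2.8], [0, 0.05, -0.95, 2.8], [0, 0.05, -0.95, 2.8], [0, 0.05, -0.95, 2.8], [0, 0.05, -0.95, 2.8], [0, 0.05, -0.95, 2.8], [0, 0.05, -0.95, 2.8]]])

```text
clock: 10.12
tool_pos: [0.4407, 0.157, 0.2236]
ee_rot: [-1.558, -0.06, -2.76]
ft_force: [0.8, -1.1, 0.1]
grip_width: -0.0003
```

```bash
python3 -c "
from h import *
st(); show('wrist','pics/w5.png'); door('wrist','pics/w5.png'); show('top','pics/t5.png'); door('top','pics/t5.png')"
```

```text
t 10.12 cab mm [-281.3   66.4  223.6] zhead -78.9 rp [-89.3  -3.4] F [ 0.8 -1.1  0.1] q [ 0.76  0.06 -0.39 -0.01 -1.18 -0.37]
wrist 4917 box [[-320.0, 84.0], [-312.0, 48.0], [-176.0, 76.0], [-183.0, 112.0]] ang 11.6 [139.  37.]
top 91 box [[-322.0, 90.0], [-320.0, 75.0], [-115.0, 104.0], [-117.0, 119.0]] ang 8.0 [207.  16.]
```

Request:
send_rows(commands=[[[0, 0, -0.85, 2.7], [0, 0, -0.85, 2.7], [0, 0, -0.8, 2.7], [0, 0, 0, 0]]])

```text
clock: 10.55
tool_pos: [0.433, 0.1807, 0.2251]
ee_rot: [-1.551, -0.055, -2.894]
ft_force: [0.7, 0.0, 0.4]
grip_width: 0.0001
```

```bash
python3 -c "
from h import *
st(); show('wrist','pics/w6.png'); door('wrist','pics/w6.png'); show('top','pics/t6.png'); door('top','pics/t6.png'); show('scene','pics/s6.png'); door('scene','pics/s6.png')"
```

```text
t 10.55 cab mm [-284.5   91.2  225.1] zhead -86.6 rp [-88.8  -3.2] F [0.7 0.  0.4] q [ 0.81  0.06 -0.39 -0.01 -1.18 -0.55]
wrist 5109 box [[-321.0, 114.0], [-319.0, 76.0], [-178.0, 84.0], [-180.0, 123.0]] ang 3.3 [141.  38.]
top 114 box [[-323.0, 105.0], [-114.0, 103.0], [-114.0, 119.0], [-323.0, 122.0]] ang 89.3 [ 16. 209.]
scene 320 box [[-290.0, 108.0], [-112.0, 105.0], [-112.0, 122.0], [-290.0, 125.0]] ang 89.1 [ 16. 178.]
```

The door is at about 90–91°. Back off to the open side, then up.

Request:
send_rows(commands=[[[0, 0, 0.5, 0], [0, 0, 1.5, 0], [0, 0, 2, 0], [0, 0, 2, 0], [0, 0, 2, 0], [0, -1.5, 0, 0], [0, -2.5, 0, 0], [0, -2.5, 0, 0], [0, -2.5, 0, 0], [0, -1, 0, 0], [0, 0, 0, 0], [0, 0, 0, 0]]])

```text
clock: 11.7
tool_pos: [0.4592, 0.0932, 0.3298]
ee_rot: [-1.551, -0.059, -2.879]
ft_force: [-0.2, 0.6, -0.3]
grip_width: -0.0002
```

```bash
python3 -c "
from h import *
st(); show('top','pics/t7.png'); door('top','pics/t7.png'); show('scene','pics/s7.png'); door('scene','pics/s7.png')
a=[cv2.imread('pics/%s7.png'%n) for n in 'st']; cv2.imwrite('pics/c7.png',cv2.resize(np.hstack(a),(800,300)))
for n in('scene','top'):
  P0=pts(n,np.load(f'pics/{n}0.npy')); P1=pts(n,np.load(f'pics/{n[0]}7.npy'))
  for nm,x,y in(('bottle',.575,-.12),('rack',.337,-.282),('roll',.375,.41),('tub',.575,.488),('jar',.509,-.445),('bowl',.27,.29),('lowdoor',.643,-.148),('carton',.79,-.16)):
    out=[]
    for P in(P0,P1):
      m=(P[...,2]>.03)&(abs(P[...,0]-x)<.1)&(abs(P[...,1]-y)<.1)&(P[...,2]<.25)
      if nm=='bottle': m&=P[...,0]<.605
      out.append(np.round(np.r_[np.median(P[m],0),m.sum()],3))
    print(n,nm,*out)
"
```

```text
t 11.70 cab mm [-2.751e+02  3.000e-01  3.298e+02] zhead -85.8 rp [-88.9  -3.4] F [-0.2  0.6 -0.3] q [ 0.62 -0.   -0.22 -0.   -1.42 -0.36]
top 119 box [[-322.0, 105.0], [-115.0, 103.0], [-115.0, 120.0], [-322.0, 121.0]] ang 89.6 [ 16. 207.]
scene 399 box [[-320.0, 108.0], [-112.0, 106.0], [-112.0, 122.0], [-319.0, 125.0]] ang 89.3 [ 17. 208.]
scene bottle [ 5.80e-01 -1.14e-01  1.05e-01  3.39e+02] [ 5.80e-01 -1.14e-01  1.05e-01  3.36e+02]
scene rack [ 3.41e-01 -2.71e-01  4.20e-02  6.21e+02] [ 3.42e-01 -2.71e-01  4.20e-02  6.18e+02]
scene roll [3.820e-01 4.110e-01 1.000e-01 1.122e+03] [3.830e-01 4.110e-01 1.000e-01 1.123e+03]
scene tub [5.810e-01 4.880e-01 1.350e-01 2.727e+03] [5.810e-01 4.880e-01 1.360e-01 2.728e+03]
scene jar [ 5.14e-01 -4.32e-01  9.50e-02  4.32e+02] [ 5.14e-01 -4.32e-01  9.40e-02  4.27e+02]
scene bowl [2.79e-01 2.83e-01 4.80e-02 4.35e+02] [2.76e-01 2.82e-01 4.70e-02 4.47e+02]
scene lowdoor [ 6.830e-01 -1.350e-01  1.800e-01  2.261e+03] [ 6.830e-01 -1.350e-01  1.800e-01  2.257e+03]
scene carton [ 7.780e-01 -1.510e-01  2.370e-01  3.302e+03] [ 7.790e-01 -1.510e-01  2.380e-01  3.304e+03]
top bottle [ 5.68e-01 -1.26e-01  1.09e-01  2.41e+02] [ 5.68e-01 -1.26e-01  1.08e-01  2.42e+02]
top rack [ 3.35e-01 -2.85e-01  4.00e-02  6.46e+02] [ 3.35e-01 -2.86e-01  3.90e-02  6.25e+02]
top roll [3.71e-01 4.04e-01 9.90e-02 9.94e+02] [ 0.413  0.44   0.101 46.   ]
top tub [5.710e-01 4.790e-01 1.340e-01 2.346e+03] [5.710e-01 4.790e-01 1.350e-01 2.338e+03]
top jar [ 5.06e-01 -4.41e-01  9.70e-02  4.05e+02] [ 5.06e-01 -4.41e-01  9.70e-02  4.02e+02]
top bowl [3.10e-01 3.01e-01 4.80e-02 4.98e+02] [3.09e-01 2.17e-01 4.40e-02 1.03e+02]
top lowdoor [ 6.820e-01 -1.450e-01  1.800e-01  2.748e+03] [ 6.82e-01 -1.45e-01  1.80e-01  2.74e+03]
top carton [ 7.62e-01 -1.55e-01  2.36e-01  3.14e+03] [ 7.620e-01 -1.560e-01  2.360e-01  3.127e+03]
```

View pics/c7.png

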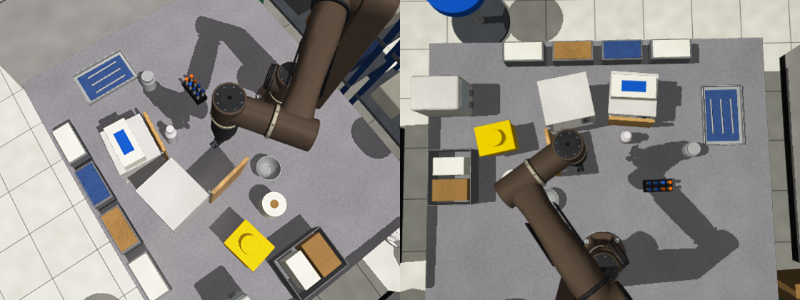

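The scene view shows the door at (230,180), standing out square to the front. The low cupboard is shut and nothing else has moved; in the top view the arm only hides the roll and bowl. I'm handing in.

```bash
python3 -c "
from h import *
print(sign_off())"
```

```text
the job is handed in; nothing more can be done
None
```

The tall cupboard's door is open at about 90°, and I handed the job in at about 11.7 s on the robot's clock.

- **Press:** I pressed slowly with closed fingers, 30 mm in from the free edge. The last wrist force I read was about 23 N, higher than the roughly 6 N needed, so the door was probably at or near its hard stop. When I withdrew, the catch let go and the door sprang ajar to about 0.45 rad.
- **Push:** I lowered the fingers behind the free edge and pushed the door along its arc. The force readings between moves stayed under about 1.5 N. I then backed off and raised the arm clear of everything.
- **Last checks:** The top camera put the door at about 90.4° and the scene camera at about 90.7°. The low door, carton, bottle, rack, jar and tub had not moved in either view. The roll had not moved in the scene view, and the bowl agreed to within about 3 mm there. The arm hid both in the top view, so for those two the top-view numbers disagreed and I relied on the scene view alone.
- **Tool tilt:** The tool drifted by up to about 4° of tilt during the press. It had no visible effect.

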